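# Put the breakfast pots back on their own mats

### The arm

A 6-joint arm with a two-finger parallel gripper is mounted at the origin on the work surface. World frame = base frame: x ahead of the robot, y to its left, z up, the work surface at z = 0. Lengths are in mm, angles in rad, forces in N, time in s.
With the tool pointing down it reaches from about 275 to 825 mm from the base axis. Payload 5.2 kg.
Tool frame: the origin (TCP) lies at the very end of the fingers, on their centre line; the grasp point (between the pads) lies 19 mm behind it; z points along the fingers, y is the line along which they close (so a half turn about z gives the same grasp; the last joint's range is limited). The gripper opens to 93 mm and grips with 3 to 60 N. Pads are 15 mm wide; open, the fingers measure 128 mm over their backs; the gripper's body (75 mm by 188 mm) begins 65 mm behind the grasp point.
Start: joints at [-1.386, 0.259, 1.535, -0, 1.348, -0.203], TCP at [208.005, -509.155, 193.153] pointing down, gripper open.
Joint ranges: [-3.14, 3.14], [-0.91, 2.08], [0.19, 2.58], [-1.22, 4.36], [0.22, 2.71], [-3.12, 3.12]. Speed limits (rad/s): [2.57, 2.57, 3.14, 3.14, 3.14, 3.14].

### API

Orientations are given as [roll, pitch, yaw] about the fixed x, y, z axes, in that order (R = Rz(yaw) Ry(pitch) Rx(roll)).
In Python, from bench import robot gives the robot as it stands. The module is installed in compiled form; this text tells all that it offers. Calls block until the motion is done:
- robot.move_ptp(position, orientation): joint-space move of the TCP to a pose.
- robot.move_linear(position, ori=None, speed=150, f_stop=None): straight line of the TCP; ori=None keeps the orientation; speed is the mean speed in mm/s. With f_stop (N) it stops when the force on the tool has changed by that much, and returns True; else False.
- robot.move_j(angles): joint-space move.
- robot.move_gripper(opening): opening from 0.0 (shut) to 1.0 (fully open); the grip force is fixed at half the most; returns when the fingers have stopped.
- robot.sleep(seconds).
- robot.inverse_kinematics(position, orientation): joint angles nearest the present ones, or None.
- robot.get_image(name): name is "scene" or "top" or "wrist"; returns a dict with "img" (480x640x3 uint8, blue, green, red), "fovy" (degrees; the focal length in pixels is half the picture's height over the tangent of half this angle, whatever the lens; pixels are square), "cx", "cy" (the principal point, pixels), "eye" and "orientation" of the camera in the world. Camera axes: x right, y down, z forward; pixel columns grow to the right and rows downward; lengths in mm; the calibration is good to about 2 mm. The wrist camera is an equidistant fisheye: a pixel r from the principal point sees the ray r / f radians off the axis. A picture is of the moment at which its call begins. There is no depth.
A pose or a line that the arm cannot do raises robot.MotionError and nothing moves.
- robot.hand_in(): hands the job in; it is judged then, once.
Readings, each from a call of its own:
- robot.current_t(): time.
- robot.current_qpos(): joint angles.
- robot.current_joint_vel(): joint speeds.
- robot.current_joint_efforts(): joint torques, N m.
- robot.current_tcp_pos(): TCP position.
- robot.current_eef_rot(): TCP orientation.
- robot.current_contact_force(): force on the tool from outside, world axes, zero at the start.
- robot.current_ft_torque(): the same for the moment, N m.
- robot.current_gripper_width(): opening from 0.0 (shut) to 1.0 (fully open).
- robot.current_finger_force(): force on a finger pad.
Only numpy, scipy, OpenCV 4.12 (cv2) and the standard library are available. Lean on these libraries where they do the work, as an engineer would, in place of code of your own. Each camera call takes 0.05 s, during which the arm holds its last target. There are 200 camera calls.

### The job

The three white lidded pots have been put back on the wrong cork mats. Using the empty bread board to stand one of them on in the meantime, move every pot to the mat of its own shape: round on round, square on square, oblong on oblong, upright, centred and lined up with the mat's edges. Set the pots down rather than dropping them, keep them upright, and do not disturb the beaker, the bowl or the egg cup.

Things in the scene. Friction and masses are not known exactly. Their poses are not given: they have to be found in the camera images.
- pot_round: Round lidded sugar pot, 62 mm in diameter. Loose, one rigid piece (the lid does not come off), about 0.25 to 0.55 kg: white ceramic body 55 mm tall, flush white lid up to 63 mm, small round wooden knob 22 mm across on top up to 75 mm. Origin: centre of the underside, z up. Starts on a mat of another shape.
- pot_square: Square lidded tea caddy, 60 x 60 mm, sides along its x and y. Loose, one rigid piece (the lid does not come off), about 0.25 to 0.55 kg: white ceramic body 55 mm tall, flush white lid up to 63 mm, small round wooden knob 22 mm across on top up to 75 mm. Origin: centre of the underside, z up. Starts on a mat of another shape.
- pot_oblong: Oblong lidded butter dish, 100 mm long along its x, 54 mm wide along its y. Loose, one rigid piece (the lid does not come off), about 0.25 to 0.55 kg: white ceramic body 55 mm tall, flush white lid up to 63 mm, small round wooden knob 22 mm across on top up to 75 mm. Origin: centre of the underside, z up. Starts on a mat of another shape.
- mat_round: Round cork mat, 110 mm in diameter, 6 mm thick, fixed to the table. Origin: centre of its underside, on the table top, z up.
- mat_square: Square cork mat, 100 x 100 mm, sides along its x and y, 6 mm thick, fixed to the table. Origin: centre of its underside, z up.
- mat_oblong: Oblong cork mat, 130 mm along its x, 85 mm along its y, 6 mm thick, fixed to the table. Origin: centre of its underside, z up.
- bread_board: Round light-wood bread board, 150 mm in diameter, 14 mm thick, fixed to the table, empty at the start; a short handle 28 mm wide reaches to 125 mm from the centre of the disc along its x. Origin: centre of the disc's underside, z up.
- beaker: Orange toddler's beaker, 68 mm across, 80 mm tall, loose and light; a bystander. Origin: centre of its underside.
- bowl: Grey toddler's bowl, 116 mm across, 45 mm tall, loose; a bystander. Origin: centre of its underside.
- egg_cup: Dark wooden egg cup, 46 mm across, 55 mm tall, loose and light; a bystander. Origin: centre of its underside.
Things that resemble listed ones, but are neither listed nor needed, are in the scene too. What is shaped like the pot_square but blue is not meant. What is shaped like the pot_oblong but turquoise is not meant.

How it is judged (in metres and radians):
On the way:
1. one of the pots stands released on the bread board (its centre within 50 mm of the disc's centre) (((horizontal distance between pot_round and bread_board below 0.05 m and z of pot_round in the frame of bread_board between 0.01 and 0.018 m and angle between pot_round's own z axis and vertical below 0.1 rad and linear speed of pot_round below 0.02 m/s and contact force between the fingers and pot_round below 0.3 N) or (horizontal distance between pot_square and bread_board below 0.05 m and z of pot_square in the frame of bread_board between 0.01 and 0.018 m and angle between pot_square's own z axis and vertical below 0.1 rad and linear speed of pot_square below 0.02 m/s and contact force between the fingers and pot_square below 0.3 N) or (horizontal distance between pot_oblong and bread_board below 0.05 m and z of pot_oblong in the frame of bread_board between 0.01 and 0.018 m and angle between pot_oblong's own z axis and vertical below 0.1 rad and linear speed of pot_oblong below 0.02 m/s and contact force between the fingers and pot_oblong below 0.3 N))), for 0.2 s.
At the end, for the whole second after the job is handed in: Each pot stands released, upright and at rest on the cork mat of its own shape, its centre within 15 mm of the mat's centre; the square and oblong pots are lined up with their mats' edges within 0.25 rad (about 14 degrees), the square one any way round, the oblong one lengthways along the mat (horizontal distance between pot_round and mat_round below 0.015 m and z of pot_round in the frame of mat_round between 0.003 and 0.009 m and angle between each of pot_round, pot_square, pot_oblong's own z axis and vertical below 0.1 rad and linear speed of each of pot_round, pot_square, pot_oblong below 0.02 m/s and contact force between the fingers and pot_round below 0.3 N and horizontal distance between pot_square and mat_square below 0.015 m and z of pot_square in the frame of mat_square between 0.003 and 0.009 m and contact force between the fingers and pot_square below 0.3 N and horizontal distance between pot_oblong and mat_oblong below 0.015 m and z of pot_oblong in the frame of mat_oblong between 0.003 and 0.009 m and contact force between the fingers and pot_oblong below 0.3 N and (angle between the x axis of pot_square and the x axis of mat_square, either way round below 0.25 rad or angle between the x axis of pot_square and the y axis of mat_square, either way round below 0.25 rad) and angle between the x axis of pot_oblong and the x axis of mat_oblong, either way round below 0.25 rad); the robot touches nothing.
It fails at once if a pot is tipped more than 30 degrees (angle between any of pot_round, pot_square, pot_oblong's own z axis and vertical above 0.52 rad).
It fails at once if a pot is dropped or slammed on to a mat or the board (over 70 N) (contact force between any of pot_round, pot_square, pot_oblong and mat_round above 70 N or contact force between any of pot_round, pot_square, pot_oblong and mat_square above 70 N or contact force between any of pot_round, pot_square, pot_oblong and mat_oblong above 70 N or contact force between any of pot_round, pot_square, pot_oblong and bread_board above 70 N).
It fails at once if the beaker, bowl or egg cup is shifted by more than 20 mm or tipped (distance of any of beaker, bowl, egg_cup from where it was at the start of the episode above 0.02 m or angle between any of beaker, bowl, egg_cup's own z axis and vertical above 0.4 rad).
It also fails if it takes over 106 s, if anything falls off the work surface, if the arm or the gripper's body presses on something with over 40 N, if the wrist force passes 120 N, or if a joint passes its speed limit or range.

## Working session

There is one attempt and no reset: what is moved stays moved. The work goes in short steps, each a Python script; the robot and the scene stay as the last script left them, time stands still between calls to the robot, and variables do not carry over. Pictures are saved under pics/ and viewed, at most 14 in all, crops included, and the job is handed in when it is done.

```bash
mkdir -p pics; python3 - <<'E'
from bench import robot
import cv2
for n in("scene","top"):
    d=robot.get_image(n); cv2.imwrite(f"pics/{n}0.png",d["img"]); print(n,{k:v for k,v in d.items() if k!="img"})
print(robot.current_t(),robot.current_eef_rot())
E
```

```text
scene {'fovy': 50.65433742966695, 'cx': 317.57090518141325, 'cy': 237.28029819032253, 'eye': array([1425.80975941,  214.13744844,  652.54372258]), 'orientation': array([-2.17225412,  0.02377087,  1.79046643])}
top {'fovy': 48.394770863410656, 'cx': 323.6069365435613, 'cy': 247.51155220423175, 'eye': array([ 409.85354951,    3.03196824, 1112.81701631]), 'orientation': array([-3.00933308,  0.0198143 , -1.55415699])}
0.1 [-3.13997699e+00 -3.32300125e-04  3.87791223e-01]
```

View pics/top0.png

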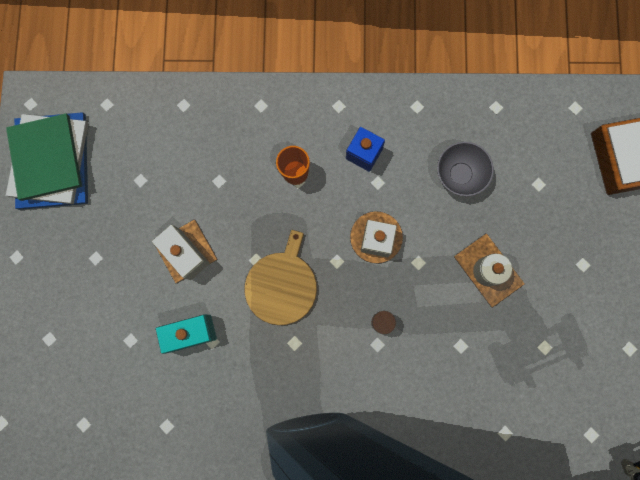

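View pics/scene0.png

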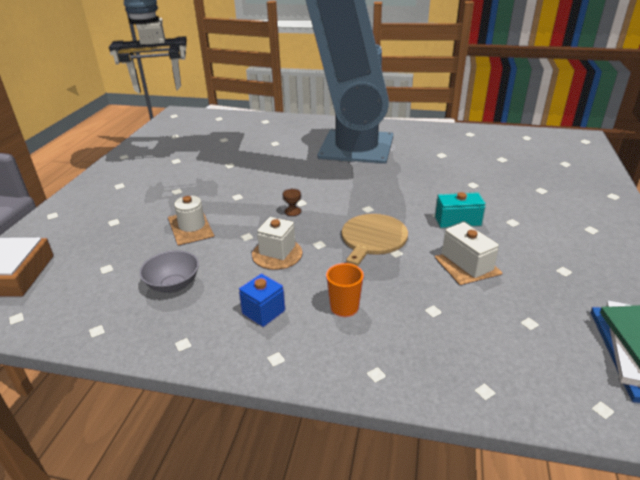

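Three pots stand on mats in the top image: white oblong (176,250) on the square mat, white square (380,237) on the round mat, and white round (498,268) on the oblong mat. The board is at (281,288) with its handle towards (295,243). Lookalikes are the blue cube (366,148) and the turquoise oblong (185,333); I choose by the white colour. Bystanders are the beaker (293,164), bowl (466,170) and egg cup (384,322).

```bash
cat > h.py <<'E'
import numpy as np, cv2
from scipy.spatial.transform import Rotation as R
def cam(d):
    M=R.from_euler('xyz',d["orientation"]).as_matrix(); f=240/np.tan(np.radians(d["fovy"]/2))
    return M,f
def px2w(d,p,z):
    M,f=cam(d); r=M@np.array([(p[0]-d["cx"])/f,(p[1]-d["cy"])/f,1]); e=d["eye"]
    return (e+r*(z-e[2])/r[2])[:2]
def w2px(d,P):
    M,f=cam(d); c=(np.atleast_2d(P)-d["eye"])@M
    return np.c_[d["cx"]+f*c[:,0]/c[:,2],d["cy"]+f*c[:,1]/c[:,2]]
E
python3 - <<'E'
from bench import robot
import pickle
from h import *
d=robot.get_image("top"); pickle.dump(d,open("top.pkl","wb"))
im=d["img"]
C=[im[y-50:y+50,x-50:x+50] for x,y in((183,250),(378,237),(490,270),(281,278))]
C=[cv2.resize(c,(400,300) if 0 else (300,300),interpolation=cv2.INTER_CUBIC) for c in C]
cv2.imwrite("pics/crop.png",np.vstack([np.hstack(C[:2]),np.hstack(C[2:])]))
hsv=cv2.cvtColor(im,cv2.COLOR_BGR2HSV)
for n,p in dict(wtop=(165,245),wside=(195,268),cork=(200,240),cork2=(395,222),cork3=(480,262),table=(230,200),board=(281,300),knob=(176,250)).items(): print(n,hsv[p[1],p[0]])
E
```

```text
wtop [ 60   4 190]
wside [27 31 81]
cork [ 16 149 182]
cork2 [ 16 149 169]
cork3 [27 32 87]
table [ 60   4 119]
board [ 18 143 161]
knob [ 12 160 142]
```

View pics/crop.png

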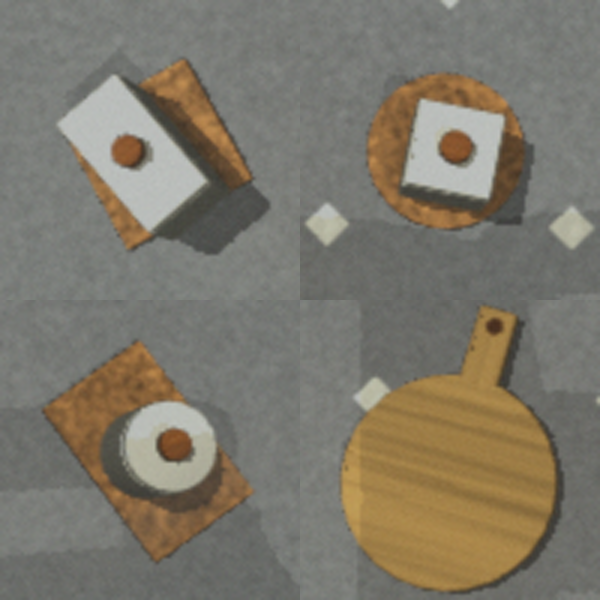

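The crop confirms the white pots, with their mats' corners readable. Next I convert these corners and check them against the known sizes.

```bash
python3 - <<'E'
import pickle
from h import *
d=pickle.load(open("top.pkl","rb"))
def W(o,pts,z): return np.array([px2w(d,((x+.5)/3-.5+o[0],(y+.5)/3-.5+o[1]),z) for x,y in pts])
def rep(n,w):
    L=np.linalg.norm(np.roll(w,-1,0)-w,axis=1); e=np.roll(w,-1,0)-w
    print(n,"centre",w.mean(0).round(1),"sides",L.round(0),"ang",np.degrees(np.arctan2(e[:,1],e[:,0])).round(1))
a,b,c,e=(133,200),(328,187),(440,220),(231,228)
rep("oblong pot",W(a,[(115,74),(57,125),(153,234),(212,183)],69))
s=W(a,[(185,58),(252,180),(130,250)],6); s=np.vstack([s,s[0]+s[2]-s[1]]); rep("sq mat",s)
rep("square pot",W(b,[(122,98),(204,116),(191,200),(102,186)],69))
rep("rd mat",W(b,[(145.5,72),(224,150.5),(145.5,229),(67,150.5)],6))
rep("obl mat",W(c,[(138,40),(42,110),(155,262),(252,192)],6))
rep("round pot",W(c,[(170,101),(217,147.5),(170,194),(123,147.5)],69))
rep("board",W(e,[(149,74),(257,183),(149,292),(41,183)],14))
print("knobs",W(a,[(127,151)],79),W(b,[(156,147)],79),W(c,[(175,144)],79),"handle",W(e,[(195,20)],14))
for n,p,z in(("egg",(384,320),55),("beaker",(293,160),80),("bowl",(466,168),45),("blue",(366,143),75),("turq",(181,334),75)):print(n,px2w(d,p,z).round())
E
```

```text
oblong pot centre [537.6 315.7] sides [51. 98. 51. 99.] ang [ 133.4 -136.5  -47.5   43.5]
sq mat centre [545.8 317.9] sides [100.  97. 100.  97.] ang [-149.2  121.1   30.8  -58.9]
square pot centre [571.6 -83.4] sides [55. 57. 59. 60.] ang [-101.9  171.3   81.8  -12.2]
rd mat centre [581.  -82.2] sides [78. 78. 77. 78.] ang [-135.1  135.7   45.3  -44. ]
obl mat centre [ 515.1 -314.2] sides [ 84. 128.  83. 129.] ang [ 126.6 -144.   -54.    35.8]
round pot centre [ 511.2 -311.3] sides [42. 44. 42. 44.] ang [-135.4  134.6   44.8  -45.2]
board centre [469.3 114.9] sides [106. 104. 106. 105.] ang [-134.2  136.2   46.3  -43.4]
knobs [[538.04372639 317.43867841]] [[571.9452675 -83.4011471]] [[ 512.51874764 -311.60113887]] handle [[582.58006351  85.95727846]]
egg [409. -94.]
beaker [722.  90.]
bowl [ 720. -262.]
blue [761. -56.]
turq [375. 298.]
```

```bash
cat >> h.py <<'E'
from bench import robot
def O(deg): return [np.pi,0,np.radians(deg)]
def pick(x,y,deg,base,w):
    robot.move_gripper(1.0)
    robot.move_ptp([x,y,160],O(deg))
    if robot.move_linear([x,y,base+50],speed=150,f_stop=8) or robot.move_linear([x,y,base+20],speed=60,f_stop=8):
        robot.move_linear([x,y,160]); raise SystemExit("contact on descent")
    robot.move_gripper(0.0)
    g=robot.current_gripper_width()*93; print("grip",g,robot.current_finger_force(),robot.current_t())
    if abs(g-w)>5: raise SystemExit("bad width")
    robot.move_linear([x,y,base+40],speed=40); robot.move_linear([x,y,160],speed=150)
    print("held",robot.current_gripper_width()*93,robot.current_contact_force())
def place(x,y,deg,base):
    robot.move_ptp([x,y,160],O(deg))
    robot.move_linear([x,y,base+35],speed=120)
    s=robot.move_linear([x,y,base+18.5],speed=15,f_stop=5)
    print("touch",s,robot.current_tcp_pos(),robot.current_contact_force())
    robot.move_gripper(1.0); robot.sleep(.3)
    p=robot.current_tcp_pos(); robot.move_linear([p[0],p[1],base+60],speed=80); robot.move_linear([p[0],p[1],170])
    print("t",robot.current_t())
E
python3 - <<'E'
from h import *
pick(572,-83.4,-10.5,6,60)
place(469,115,-10.5,14)
pick(512,-311.5,36,6,62)
d=robot.get_image("top"); cv2.imwrite("pics/a.png",d["img"])
E
```

```text
grip 59.57090228602993 29.994598031044006 4.5083
held 59.23510208385336 [-0.16034001  0.12222857 -4.2537036 ]
touch True [468.74900565 115.00662183  34.10464872] [-0.04575035 -0.08178175  5.62330481]
t 11.425
grip 61.120564085755106 30.00012069940567 15.3333
held 60.84264216226512 [ 0.96726777 -0.82131817 -3.49229184]
```

View pics/a.png

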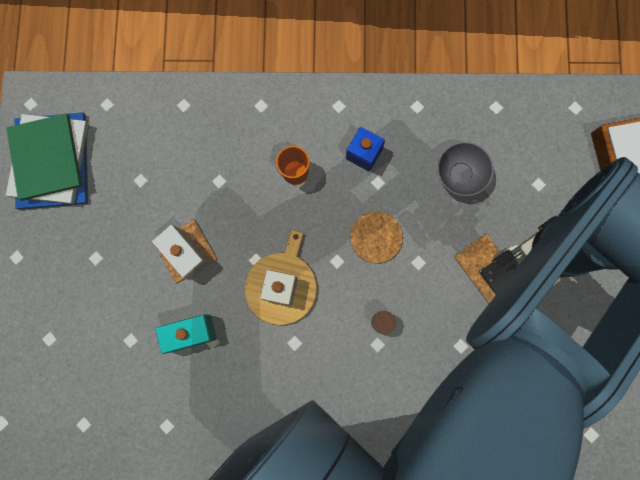

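The square pot stands on the board at (278,288), the round mat at (377,237) is free, and the round pot is held. Continuing with the other two placings.

```bash
python3 - <<'E'
from h import *
place(581,-82,36,6)
pick(538,316.5,43.5,6,54)
place(515,-314,36,6)
robot.move_ptp([350,-330,200],O(0))
d=robot.get_image("top"); cv2.imwrite("pics/b.png",d["img"])
E
```

```text
touch True [580.81850582 -81.94919372  26.17395105] [ 0.56145931 -0.11526514  5.83654095]
t 22.4583
grip 53.56330310605643 29.957224130630493 26.3583
held 53.57531454625904 [-0.94222643 -0.8204196  -3.65860069]
touch True [ 514.83464222 -313.88029259   26.08263253] [-0.12833964 -0.59307949  6.02661858]
t 34.8333
```

View pics/b.png

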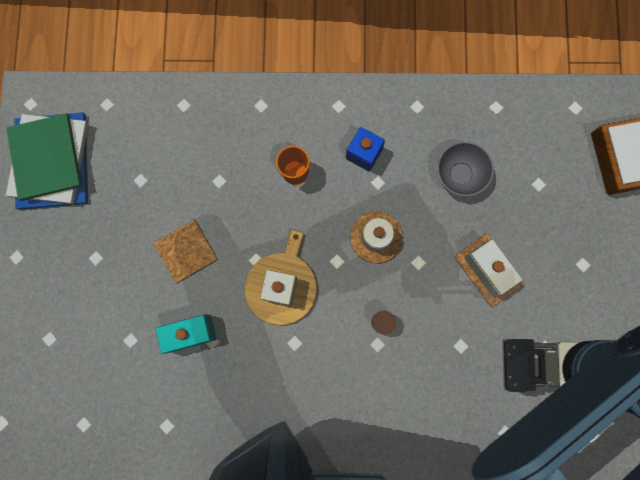

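Round and oblong pots stand on their mats (knobs at (379,233) and (498,267)), and the square mat is free at (185,251). I'll fit it by mask, check the placings, then move the square pot.

```bash
python3 - <<'E'
from h import *
import pickle
d=robot.get_image("top"); im=d["img"]; pickle.dump(d,open("top2.pkl","wb"))
h=cv2.cvtColor(im,cv2.COLOR_BGR2HSV)
m=((h[...,0]>5)&(h[...,0]<25)&(h[...,1]>90)).astype(np.uint8)
q=m.copy(); q[:,:140]=0;q[:,235:]=0;q[:205]=0;q[300:]=0
c=max(cv2.findContours(q,0,2)[0],key=cv2.contourArea)
w=np.array([px2w(d,p,6) for p in c[:,0]],np.float32); print("sq mat",cv2.minAreaRect(w))
for n,p,z in(("round",(379,233),80),("oblong",(498,267),80),("squareboard",(278,287),88)):
    k=m.copy();x,y=p;B=np.zeros_like(k);B[y-9:y+10,x-9:x+10]=1
    k=k*B; k=(k&(h[...,2]<175).astype(np.uint8))
    nn,l,s,cc=cv2.connectedComponentsWithStats(k); i=l[y,x]; print(n,s[i],px2w(d,cc[i],z).round(1))
E
```

```text
sq mat ((545.9683227539062, 318.593994140625), (99.1089096069336, 99.23173522949219), 31.40458869934082)
round [374 227  10  10  86] [579.8 -81.2]
oblong [493 261  11  11  92] [ 515.8 -311.3]
squareboard [272 282  11  10  88] [469.2 114.2]
```

```bash
python3 - <<'E'
from h import *
pick(469.2,114.6,-10.5,14,60)
place(546,318.4,31.2,6)
robot.move_ptp([350,-330,220],O(0))
d=robot.get_image("top"); cv2.imwrite("pics/c.png",cv2.resize(d["img"][190:320,140:540],(800,260)))
E
```

```text
grip 59.74576812077954 29.995452761650085 39.625
held 59.32085104202873 [ 0.17892984  0.51325268 -3.52526463]
touch True [545.76251923 318.28858545  26.13844016] [ 0.02624173 -1.16763147  6.0600849 ]
t 46.6
```

View pics/c.png

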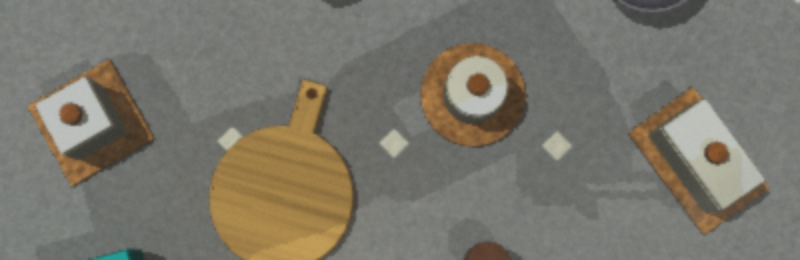

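All three pots stand on their own mats, lined up: square with knob at crop (70,113), round at (479,84), oblong at (717,153). I'll run a last numeric check of the square pot's knob, then hand in.

```bash
python3 - <<'E'
from h import *
d=robot.get_image("top")
e=[np.linalg.norm(px2w(d,((x+.5)/2-.5+140,(y+.5)/2-.5+190),80)-np.array(m)) for (x,y),m in(((70,113),(546,318.5)),((479,84),(581,-82)),((717,153),(515,-314)))]
print(e)
if max(e)<9: print(robot.hand_in())
E
```

```text
[np.float64(0.8223212948914773), np.float64(1.5524685266118985), np.float64(2.158972401085433)]
the job is handed in; nothing more can be done
None
```

All three pots are on the mats of their own shape, their knobs measured within about 2 mm of the mat centres; the job was handed in at about 50 s, with no verdict returned.

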